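Pack three hexagonal jars together in the order tray

TASK

One yellow-capped hexagonal jar already stands in the blue order tray. Add the two other yellow-capped hexagonal jars from the bench, so that all three stand upright in the tray as a close-packed triangle, each jar lined up flat face to flat face with both of the others, touching or no more than about a centimetre apart. Blue- or green-capped jars and the round jar do not belong to this order.

Things in the scene. Friction and masses are not known exactly. Their poses are not given: they have to be found in the camera images.
- jar_a_mid (a point): Hexagonal white jar with yellow band, 60 mm across flats, 45 mm high; on it a yellow hexagonal cap, 34 mm across flats, from 45 to 75 mm above the foot: the part to grip, from above. Flats of both face 0, 60, 120.. deg from its x axis; z is up. Point: on its axis, 37.5 mm above the foot. Stands loose near the tray's middle from the start, with room at all six sides.
- jar_b_mid (a point): Hexagonal white jar with yellow band, 60 mm across flats, 45 mm high; on it a yellow hexagonal cap, 34 mm across flats, from 45 to 75 mm above the foot: the part to grip, from above. Flats of both face 0, 60, 120.. deg from its x axis; z is up. Point: on its axis, 37.5 mm above the foot. It starts standing on the bench, at the robot's right.
- jar_c_mid (a point): Hexagonal white jar with yellow band, 60 mm across flats, 45 mm high; on it a yellow hexagonal cap, 34 mm across flats, from 45 to 75 mm above the foot: the part to grip, from above. Flats of both face 0, 60, 120.. deg from its x axis; z is up. Point: on its axis, 37.5 mm above the foot. It starts standing on the bench, at the robot's right.
- tray: Blue plastic tray, 270 x 270 mm, 20 mm high, walls and floor 6 mm thick, fixed to the bench, at the robot's left. Origin: centre of its underside, x and y along its sides. Things in it stand 6 mm above the bench.
Mind the look-alikes: they are no part of the job. Leave any pink or turquoise look-alike of the part that bears jar_b_mid alone.

How it is judged:
By the outcome, as a careful person would: the job done as asked, in the order asked, and still so for the second after the job is handed in, with the robot touching nothing.
It also fails if it takes over 51 s, if anything falls off the work surface, if the arm or the gripper's body presses on something with over 40 N, if the wrist force passes 120 N, or if a joint passes its speed limit or range.

ROBOT

A 7-joint arm with a two-finger parallel gripper is mounted at the origin on the work surface. World frame = base frame: x ahead of the robot, y to its left, z up, the work surface at z = 0. Lengths are in m, angles in degrees, forces in N, time in s.
With the tool pointing down it reaches from about 0.425 to 0.875 m from the base axis. Payload 4.7 kg.
Tool frame: the origin (TCP) lies at the very end of the fingers, on their centre line; the grasp point (between the pads) lies 19 mm behind it; z points along the fingers, y is the direction in which the jaws open and shut (so a half turn about z gives the same grasp; the last joint's range is limited). The gripper opens to 87 mm and grips with 3 to 60 N. Pads are 19 mm wide; open, the fingers measure 117 mm over their backs; the gripper's body (75 mm by 190 mm) begins 51 mm behind the grasp point.
Start: joints at [67.156, 18.392, -4.016, 83.108, 1.295, 78.541, -3.26], TCP at [0.261, -0.595, 0.223] pointing down, gripper open.
Joint ranges: [-163.93, 163.93], [-17.29, 119.83], [-79.2, 71.16], [3.27, 140.29], [-89.18, 269.18], [5.43, 117.66], [-154.24, 154.24]. Speed limits (degrees/s): [147.25, 147.25, 180, 180, 180, 180, 180].

INTERFACE

Orientations are given as [roll, pitch, yaw] about the fixed x, y, z axes, in that order (R = Rz(yaw) Ry(pitch) Rx(roll)).
In Python, from cell import env gives the robot as it stands.
- The arm moves only by the tool servo_tool, never from a script. Its argument "increments" is a list that holds one entry, the list of rows, each a list of 7 numbers: the shift along the tool's x, y, z in m, then the turn, a rotation vector about the tool's x, y, z in degrees, then the opening, from -1 (shut) to 1 (fully open). In form: [[[dx, dy, dz, rx, ry, rz, fingers], ...]]. A call has 1 to 20 rows; each row is the pose to reach, as a shift and turn from the pose commanded when the call began, along the tool's axes at that moment; what a row does not reach only later rows make up. A row lasts 1/10 s, in which the tool goes at most 50 mm and 8.59 degrees, less where a joint would pass 70% of its speed; a pose out of reach is approached as far as the arm can. A call with a gripper value outside its range is refused whole. The fingers move at their own pace and stop on an object; "squeeze" is the grip in N (left out, the last holds). Time passes only in rows, so rows that repeat a pose let the fingers close. It gives the time, the measured TCP pose, the force and the opening at its end, in the units of the state.
- env.get_obs(): the state, without advancing time (a new reading comes with each control period).
- env.read_camera(name): name is "side" or "top" or "wrist"; returns a dict with "frame" (384x512x3 uint8, blue, green, red), "intrinsics" (3x3 intrinsics, pixels), "rvec" (rotation vector, rad) and "tvec" (3), from world to camera coordinates, as OpenCV has them. Camera axes: x right, y down, z forward; pixel columns grow to the right and rows downward; lengths in m; the calibration is good to about 2 mm. A picture is of the moment at which its call begins. There is no depth.
- env.sign_off(): hands the job in, once; it reports no verdict.
The state is a dict: "time_s": time; "qpos": joint angles; "joint_velocities": joint speeds; "effort": joint torques, N m; "tool_pos": TCP position; "tool_rot": TCP orientation; "force": force on the tool from outside, world axes, zero at the start; "wrist_torque": the same for the moment, N m; "grip_width": finger opening in m.
Only numpy, scipy, OpenCV 4.12 (cv2) and the standard library are available. Lean on these libraries where they do the work, as an engineer would, in place of code of your own. Each camera call takes 0.05 s, during which the arm holds its last target.

## Working session

There is one attempt and no reset: what is moved stays moved. The work goes in short steps, Python scripts to look and compute and a tool call to move; the robot and the scene stay as the last step left them, time stands still between calls to the robot, and variables do not carry over. Pictures are saved under pics/ and viewed, and the job is handed in when it is done.

Besides the shell and the picture viewer there is one more tool, called after "Call:" in YAML: its name, and indented under it one key for each argument. servo_tool: Moves the arm, as the interface text tells. Its arguments: {"type":"object","properties":{"increments":{"type":"array","items":{"type":"array","items":{"type":"array","items":{"type":"number"}}}},"squeeze":{"type":"number"}},"required":["increments"]}

```bash
ls; mkdir -p pics
python3 - <<'E'
from cell import env
import cv2,pickle
o=env.get_obs();print(o)
d={}
for n in("side","top","wrist"):
    c=env.read_camera(n);d[n]=c;cv2.imwrite(f"pics/{n}0.png",c["frame"]);print(n,c["intrinsics"].tolist(),c["rvec"],c["tvec"])
pickle.dump(d,open("c0.pkl","wb"))
E
```

```text
pics
{'time_s': 0.0, 'qpos': array([67.15655927, 18.44098134, -4.01316895, 83.17428153,  1.29460525,
       78.54110216, -3.260495  ]), 'joint_velocities': array([-0.04143079, -0.01987188,  0.07407971,  0.06314445, -0.03409163,
        0.05960066, -0.07002976]), 'effort': array([-5.31927362e-04, -4.91290998e+01, -4.03769799e-01, -3.12535357e+01,
       -6.38032285e-02,  4.36724047e-02,  1.41085875e-04]), 'tool_pos': array([ 0.26047059, -0.59492671,  0.22144485]), 'tool_rot': array([-1.79888846e+02,  6.08369510e-03,  2.36503669e+01]), 'force': array([-0.08563324,  0.22545716,  0.20287684]), 'wrist_torque': array([-0.03932638,  0.03866468,  0.02399416]), 'grip_width': 0.08676893019637273}
side [[407.77094133974396, 0.0, 255.1583869987844], [0.0, 407.77094133974396, 192.14185200080058], [0.0, 0.0, 1.0]] [ 0.68181205 -2.48466034  1.30540005] [0.40289237 0.21000166 0.80216247]
top [[405.49545563239076, 0.0, 256.79445419495477], [0.0, 405.49545563239076, 190.50053845470228], [0.0, 0.0, 1.0]] [ 2.17059362 -2.11174803  0.13985319] [-0.08349489  0.48737131  0.78754311]
wrist [[275.8426586106981, 0.0, 254.64910498524017], [0.0, 275.8426586106981, 195.8183405695872], [0.0, 0.0, 1.0]] [-2.42579655  1.58507123  0.22680503] [-0.64918989 -0.03551832  0.39159413]
```

View pics/side0.png

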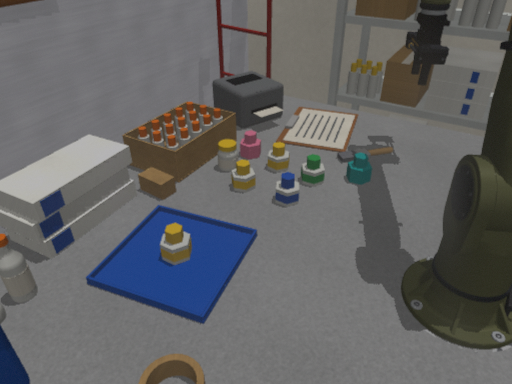

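View pics/top0.png

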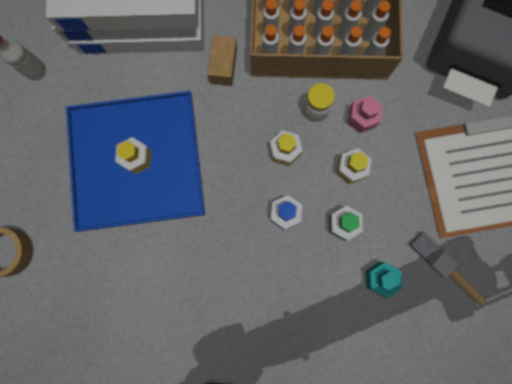

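View pics/wrist0.png

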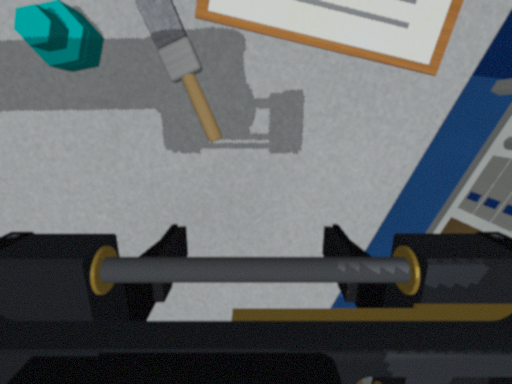

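```bash
cat > h.py <<'E'
import cv2,numpy as np
def cam(c):
    R=cv2.Rodrigues(np.array(c["rvec"],float))[0];return R,np.array(c["tvec"],float).ravel(),np.array(c["intrinsics"])
def ray(c,uv,z):
    R,t,K=cam(c);uv=np.atleast_2d(uv).astype(float)
    d=np.c_[uv,np.ones(len(uv))]@np.linalg.inv(K).T@R; o=-R.T@t
    s=(z-o[2])/d[:,2];return (o+d*s[:,None])[:,:2]
def proj(c,p):
    R,t,K=cam(c);return cv2.projectPoints(np.atleast_2d(np.array(p,float)),R,t,K,None)[0][:,0]
E
python3 - <<'E'
import pickle,cv2,numpy as np
from h import *
d=pickle.load(open("c0.pkl","rb"));c=d["top"];f=c["frame"]
R,t,K=cam(c);print(-R.T@t)
hsv=cv2.cvtColor(f,cv2.COLOR_BGR2HSV)
for n,(u,v),z0 in(("A",(131,152),.006),("B",(286,147),0),("C",(355,165),0)):
    p=f[v-22:v+23,u-22:u+23];print(n)
    h=hsv[v-22:v+23,u-22:u+23].astype(int)
    y=(abs(h[...,0]-26)<8)&(h[...,1]>120)
    print(np.percentile(h[...,2][y],[5,30,60,95]))
    cv2.imwrite(f"pics/crop{n}.png",cv2.resize(p,None,fx=9,fy=9,interpolation=cv2.INTER_NEAREST))
im=np.hstack([cv2.resize(f[v-22:v+23,u-22:u+23],None,fx=5.8,fy=5.8,interpolation=cv2.INTER_CUBIC) for u,v in((131,152),(286,147),(355,165))])
cv2.imwrite("pics/crops.png",im)
E
```

```text
[ 0.37247576 -0.08201568  0.84809291]
A
[ 78. 105. 162. 164.]
B
[ 83.3 158.8 164.  166. ]
C
[ 73.  150.2 163.  165. ]
```

View pics/crops.png

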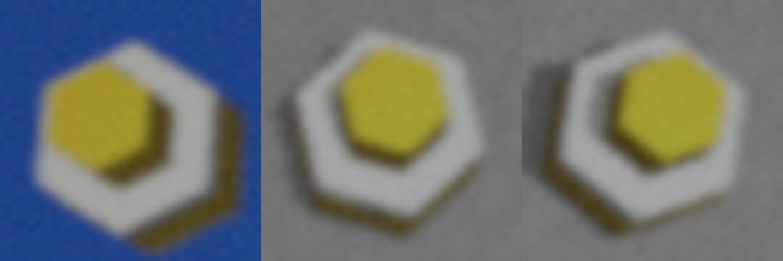

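```bash
cat >> h.py <<'E'
def hexfit(P):
    # P: dense hull polygon in metres; centre + direction (deg mod 60) of flat normals, width
    H=cv2.convexHull((P*1e5).astype(np.float32))[:,0]/1e5
    m=cv2.moments((H*1e5).astype(np.float32));c=np.array([m['m10'],m['m01']])/m['m00']/1e5
    th=np.radians(np.arange(0,60,.25));best=[]
    for a in th:
        w=[np.ptp(H@[np.cos(a+k*np.pi/3),np.sin(a+k*np.pi/3)]) for k in range(3)];best.append(np.mean(w))
    best=np.array(best);i=best.argmin()
    # fourier phase of edges' direction weighted by length
    e=np.roll(H,-1,0)-H;L=np.hypot(*e.T);n=np.arctan2(-e[:,0],e[:,1])
    ph=np.angle((L*np.exp(6j*n)).sum())/6
    return c,np.degrees(th[i]),np.degrees(ph)%60,best[i]
def jar(c,uv,z0,r=22,vt=135,ztop=.075,zsh=.045,S=6):
    u,v=uv;f=c["frame"];x0,y0=max(u-r,0),max(v-r,0);p=f[y0:v+r+1,x0:u+r+1]
    p=cv2.resize(p,None,fx=S,fy=S,interpolation=cv2.INTER_CUBIC)
    h=cv2.cvtColor(p,cv2.COLOR_BGR2HSV).astype(int)
    ye=(abs(h[...,0]-27)<8)&(h[...,1]>110)&(h[...,2]>vt)
    wh=(h[...,1]<60)&(h[...,2]>vt+15)
    out={}
    for nm,m,z in(("cap",ye,ztop),("shoulder",wh|ye if nm_union(0) else wh,zsh)):
        n,lab,st,ce=cv2.connectedComponentsWithStats(m.astype(np.uint8))
        i=1+st[1:,4].argmax();q=np.argwhere(lab==i)[:,::-1]
        q=(q+.5)/S-.5+[x0,y0]
        out[nm]=hexfit(ray(c,q,z+z0))
    return out
def nm_union(x):return False
E
python3 - <<'E'
import pickle,cv2,numpy as np
from h import *
d=pickle.load(open("c0.pkl","rb"));c=d["top"];f=c["frame"]
for n,uv,z0 in(("A",(131,152),.006),("B",(286,147),0),("C",(355,165),0)):
    for k,v in jar(c,uv,z0).items():print(n,k,np.round(v[0],4),np.round(v[1:],3))
hsv=cv2.cvtColor(f,cv2.COLOR_BGR2HSV).astype(int)
m=((abs(hsv[...,0]-112)<12)&(hsv[...,1]>150)).astype(np.uint8)
m[:80]=0;m[:,220:]=0
q=np.argwhere(m)[:,::-1]
r=cv2.minAreaRect((ray(c,q,.02)*1e3).astype(np.float32));print(r,cv2.boxPoints(r))
for n,(u,v) in dict(blue=(287,211),green=(349,222),round=(321,97),pink=(370,108),brown=(222,60)).items():print(n,ray(c,[[u,v]],.07))
E
```

```text
A cap [0.5562 0.1868] [29.25  29.066  0.032]
A shoulder [0.5554 0.1856] [29.25  29.764  0.058]
B cap [ 0.5814 -0.1261] [4.3500e+01 4.3867e+01 3.2000e-02]
B shoulder [ 0.582  -0.1267] [44.25  44.353  0.057]
C cap [ 0.547  -0.2665] [22.    21.202  0.032]
C shoulder [ 0.5473 -0.2672] [21.5   21.608  0.057]
((551.038818359375, 190.20867919921875), (266.621337890625, 266.6684875488281), 9.011594772338867) [[398.48895  301.0161  ]
 [440.25836   37.639206]
 [703.5887    79.401245]
 [661.8193   342.77814 ]]
blue [[ 0.44611078 -0.1297933 ]]
green [[ 0.42823882 -0.2486233 ]]
round [[ 0.67685454 -0.193751  ]]
pink [[ 0.65630999 -0.2912599 ]]
brown [[0.75070682 0.00777392]]
```

```bash
cat >> h.py <<'E'
def inc(env,pos,yaw):
    o=env.get_obs();p=np.array(o["tool_pos"]);y=o["tool_rot"][2];a=np.radians(y)
    d=np.array(pos)-p;dy=(yaw-y+180)%360-180
    print("t",o["time_s"],"at",np.round(p,4),np.round(o["tool_rot"],2),"w",round(o["grip_width"],4),"F",np.round(o["force"],1))
    print("inc",np.round([d[0]*np.cos(a)+d[1]*np.sin(a),d[0]*np.sin(a)-d[1]*np.cos(a),-d[2]],4),"rz",round(-dy,2))
E
python3 - <<'E'
from cell import env
from h import *
inc(env,[.582,-.1265,.15],74.2)
E
```

```text
t 0.15 at [ 0.2605 -0.595   0.2217] [-179.91    0.     23.65] w 0.087 F [-0.4  0.2  0.5]
inc [ 0.4824 -0.3003  0.0717] rz -50.55
```

Call:
servo_tool:
  increments:
    - [[0.482, -0.3, 0.06, 0, 0, -50.5, 0.6], [0.482, -0.3, 0.06, 0, 0, -50.5, 0.6], [0.482, -0.3, 0.06, 0, 0, -50.5, 0.6], [0.482, -0.3, 0.06, 0, 0, -50.5, 0.6], [0.482, -0.3, 0.06, 0, 0, -50.5, 0.6], [0.482, -0.3, 0.06, 0, 0, -50.5, 0.6], [0.482, -0.3, 0.06, 0, 0, -50.5, 0.6], [0.482, -0.3, 0.06, 0, 0, -50.5, 0.6], [0.482, -0.3, 0.06, 0, 0, -50.5, 0.6], [0.482, -0.3, 0.06, 0, 0, -50.5, 0.6], [0.482, -0.3, 0.06, 0, 0, -50.5, 0.6], [0.482, -0.3, 0.06, 0, 0, -50.5, 0.6], [0.482, -0.3, 0.06, 0, 0, -50.5, 0.6], [0.482, -0.3, 0.06, 0, 0, -50.5, 0.6], [0.482, -0.3, 0.06, 0, 0, -50.5, 0.6], [0.482, -0.3, 0.06, 0, 0, -50.5, 0.6]]
  squeeze: 15

```text
time_s: 1.75
tool_pos: [0.5812, -0.1294, 0.1626]
tool_rot: [180.0, 0.1, 74.0]
force: [0.5, 0.1, 0.7]
grip_width: 0.0693
```

Run:
```python
from cell import env
from h import *
inc(env,[.582,-.1265,.05],74.2)
c=env.read_camera("wrist");f=c["frame"].copy()
print(proj(c,[[.582,-.1265,.075],[.5473,-.267,.075]]))
for p in proj(c,[[.582,-.1265,.075],[.5473,-.267,.075]]):cv2.circle(f,tuple(int(x) for x in p),3,(0,0,255),1)
cv2.imwrite("pics/w1.png",f)
```

```text
t 1.75 at [ 0.5812 -0.1294  0.1626] [1.800e+02 6.000e-02 7.397e+01] w 0.0693 F [0.5 0.1 0.7]
inc [ 3.000e-03 -1.000e-04  1.126e-01] rz -0.23
[[255.57838145 195.50819898]
 [260.39323312 322.51304045]]
```

View pics/w1.png

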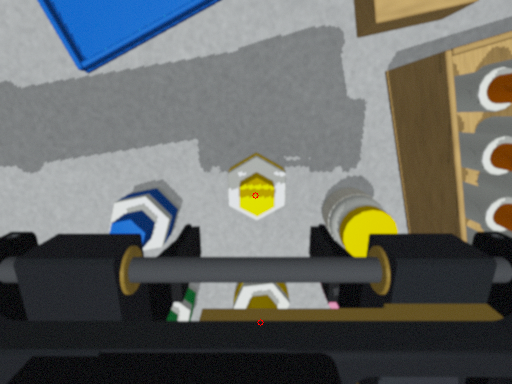

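Call:
servo_tool:
  increments:
    - [[0.003, 0, 0.04, 0, 0, -0.2, 0.6], [0.003, 0, 0.07, 0, 0, -0.2, 0.6], [0.003, 0, 0.09, 0, 0, -0.2, 0.6], [0.003, 0, 0.1, 0, 0, -0.2, 0.6], [0.003, 0, 0.106, 0, 0, -0.2, 0.6], [0.003, 0, 0.11, 0, 0, -0.2, 0.6], [0.003, 0, 0.11, 0, 0, -0.2, 0.6]]

```text
time_s: 2.5
tool_pos: [0.5831, -0.1247, 0.053]
tool_rot: [179.9, 0.0, 74.3]
force: [-0.7, -0.2, 0.2]
grip_width: 0.0698
```

Run:
```python
from cell import env
from h import *
inc(env,[.582,-.1265,.05],74.2)
```

```text
t 2.5 at [ 0.5831 -0.1247  0.053 ] [1.7995e+02 1.0000e-02 7.4330e+01] w 0.0698 F [-0.7 -0.2  0.2]
inc [-0.0021 -0.0006  0.003 ] rz 0.13
```

Call:
servo_tool:
  increments:
    - [[-0.002, -0.001, 0.002, 0, 0, 0.1, 0.6], [-0.002, -0.001, 0.002, 0, 0, 0.1, 0.6], [-0.002, -0.001, 0.002, 0, 0, 0.1, -1], [-0.002, -0.001, 0.002, 0, 0, 0.1, -1], [-0.002, -0.001, 0.002, 0, 0, 0.1, -1], [-0.002, -0.001, 0.002, 0, 0, 0.1, -1], [-0.002, -0.001, 0.002, 0, 0, 0.1, -1], [-0.002, -0.001, 0.002, 0, 0, 0.1, -1], [-0.002, -0.001, 0.002, 0, 0, 0.1, -1]]
  squeeze: 25

```text
time_s: 3.4
tool_pos: [0.5816, -0.1261, 0.0507]
tool_rot: [179.9, 0.0, 74.3]
force: [0.5, -1.1, 0.5]
grip_width: 0.0339
```

Run:
```python
from cell import env
from h import *
inc(env,[.582,-.1265,.13],74.2)
```

```text
t 3.4 at [ 0.5816 -0.1261  0.0507] [179.95   0.    74.25] w 0.0339 F [ 0.5 -1.1  0.5]
inc [-0.0002  0.0005 -0.0793] rz 0.05
```

Run:
```python
from cell import env
from h import *
inc(env,[.612,.2175,.155],59.3)
```

```text
t 3.4 at [ 0.5816 -0.1261  0.0507] [179.95   0.    74.25] w 0.0339 F [ 0.5 -1.1  0.5]
inc [ 0.339  -0.064  -0.1043] rz 14.95
```

Call:
servo_tool:
  increments:
    - [[0, 0, -0.02, 0, 0, 0, -1], [0, 0, -0.06, 0, 0, 0, -1], [0, 0, -0.1, 0, 0, 0, -1], [0.03, -0.006, -0.104, 0, 0, 3, -1], [0.07, -0.013, -0.104, 0, 0, 6, -1], [0.11, -0.021, -0.104, 0, 0, 9, -1], [0.15, -0.028, -0.104, 0, 0, 12, -1], [0.19, -0.036, -0.104, 0, 0, 15, -1], [0.23, -0.043, -0.104, 0, 0, 15, -1], [0.27, -0.051, -0.104, 0, 0, 15, -1], [0.3, -0.057, -0.104, 0, 0, 15, -1], [0.325, -0.061, -0.104, 0, 0, 15, -1], [0.335, -0.063, -0.104, 0, 0, 15, -1], [0.339, -0.064, -0.104, 0, 0, 15, -1], [0.339, -0.064, -0.104, 0, 0, 15, -1], [0.339, -0.064, -0.104, 0, 0, 15, -1], [0.339, -0.064, -0.104, 0, 0, 15, -1], [0.339, -0.064, -0.104, 0, 0, 15, -1]]

```text
time_s: 5.2
tool_pos: [0.612, 0.2162, 0.1546]
tool_rot: [180.0, 0.0, 59.1]
force: [0.3, 1.1, -2.2]
grip_width: 0.034
```

Run:
```python
from cell import env
from h import *
inc(env,[.612,.2175,.06],59.3)
c=env.read_camera("top");f=c["frame"];cv2.imwrite("pics/t2.png",f)
c=env.read_camera("wrist");f=c["frame"];cv2.imwrite("pics/w2.png",f)
```

```text
t 5.2 at [0.612  0.2162 0.1546] [1.7997e+02 3.0000e-02 5.9140e+01] w 0.034 F [ 0.3  1.1 -2.2]
inc [ 0.0012 -0.0006  0.0946] rz -0.16
```

View pics/w2.png

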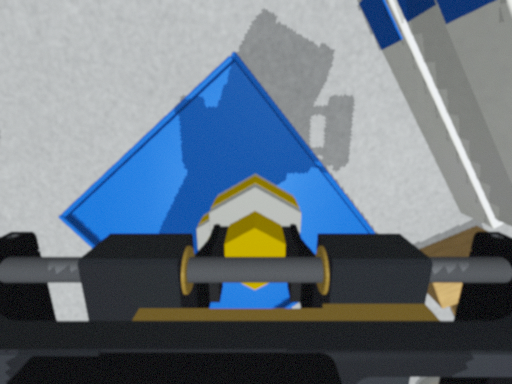

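View pics/t2.png

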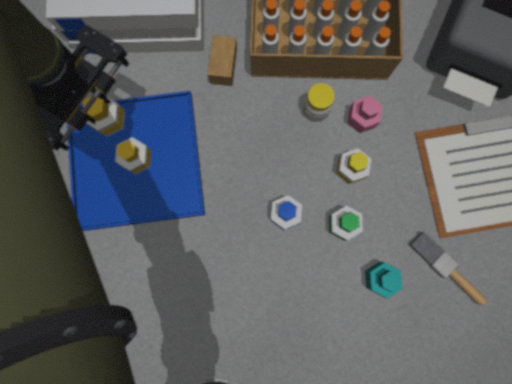

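Call:
servo_tool:
  increments:
    - [[0.001, -0.001, 0.03, 0, 0, 0, -1], [0.001, -0.001, 0.06, 0, 0, 0, -1], [0.001, -0.001, 0.08, 0, 0, 0, -1], [0.001, -0.001, 0.088, 0, 0, 0, -1], [0.001, -0.001, 0.092, 0, 0, 0, -1], [0.001, -0.001, 0.092, 0, 0, 0, -1], [0.001, -0.001, 0.092, 0, 0, 0, -1]]

```text
time_s: 6.0
tool_pos: [0.6121, 0.2193, 0.0638]
tool_rot: [179.9, -0.1, 59.2]
force: [-0.8, -0.5, -1.0]
grip_width: 0.0338
```

Run:
```python
from cell import env
from h import *
inc(env,[.612,.2175,.0565],59.3)
```

```text
t 6.0 at [0.6121 0.2193 0.0638] [ 1.7992e+02 -8.0000e-02  5.9250e+01] w 0.0338 F [-0.8 -0.5 -1. ]
inc [-0.0016  0.0009  0.0073] rz -0.05
```

Lower to touch, then open a little (to ~46 mm) and leave.

Call:
servo_tool:
  increments:
    - [[-0.0015, 0.001, 0.003, 0, 0, 0, -1], [-0.0015, 0.001, 0.005, 0, 0, 0, -1], [-0.0015, 0.001, 0.007, 0, 0, 0, -1], [-0.0015, 0.001, 0.007, 0, 0, 0, -1], [-0.0015, 0.001, 0.007, 0, 0, 0, -1]]

```text
time_s: 6.5
tool_pos: [0.6119, 0.2169, 0.0566]
tool_rot: [179.9, -0.0, 59.2]
force: [-1.3, -1.4, 5.6]
grip_width: 0.0337
```

Call:
servo_tool:
  increments:
    - [[0, 0, 0, 0, 0, 0, 0.1], [0, 0, 0, 0, 0, 0, 0.1], [0, 0, 0, 0, 0, 0, 0.1], [0, 0, 0, 0, 0, 0, 0.1], [0, 0, -0.02, 0, 0, 0, 0.1], [0, 0, -0.05, 0, 0, 0, 0.1], [0, 0, -0.1, 0, 0, 0, 0.1], [0, 0, -0.1, 0, 0, 0, 0.6], [0, 0, -0.1, 0, 0, 0, 0.6]]

```text
time_s: 7.4
tool_pos: [0.6123, 0.2178, 0.1572]
tool_rot: [179.9, -0.1, 59.3]
force: [-0.6, -0.8, -0.2]
grip_width: 0.057
```

Run:
```python
from cell import env
from h import *
inc(env,[.5473,-.267,.15],51.6)
```

```text
t 7.4 at [0.6123 0.2178 0.1572] [ 1.7986e+02 -1.4000e-01  5.9260e+01] w 0.057 F [-0.6 -0.8 -0.2]
inc [-0.4499  0.192   0.0072] rz 7.66
```

Call:
servo_tool:
  increments:
    - [[-0.45, 0.192, 0, 0, 0, 7.7, 0.6], [-0.45, 0.192, 0, 0, 0, 7.7, 0.6], [-0.45, 0.192, 0, 0, 0, 7.7, 0.6], [-0.45, 0.192, 0, 0, 0, 7.7, 0.6], [-0.45, 0.192, 0, 0, 0, 7.7, 0.6], [-0.45, 0.192, 0, 0, 0, 7.7, 0.6], [-0.45, 0.192, 0, 0, 0, 7.7, 0.6], [-0.45, 0.192, 0, 0, 0, 7.7, 0.6], [-0.45, 0.192, 0, 0, 0, 7.7, 0.6], [-0.45, 0.192, 0, 0, 0, 7.7, 0.6], [-0.45, 0.192, 0, 0, 0, 7.7, 0.6], [-0.45, 0.192, 0, 0, 0, 7.7, 0.6], [-0.45, 0.192, 0, 0, 0, 7.7, 0.6], [-0.45, 0.192, 0, 0, 0, 7.7, 0.6], [-0.45, 0.192, 0, 0, 0, 7.7, 0.6], [-0.45, 0.192, 0, 0, 0, 7.7, 0.6]]

```text
time_s: 9.0
tool_pos: [0.5466, -0.2668, 0.1556]
tool_rot: [180.0, 0.0, 51.6]
force: [-0.3, 0.4, 0.2]
grip_width: 0.0696
```

Run:
```python
from cell import env
from h import *
inc(env,[.5473,-.267,.0535],51.6)
c=env.read_camera("top");f=c["frame"];cv2.imwrite("pics/t3.png",f)
for n,uv in(("A",(131,152)),("B1",proj(c,[[.612,.2175,.07]])[0].astype(int))):
    for k,v in jar(c,tuple(uv),.006,r=20).items():print(n,k,np.round(v[0],4),np.round(v[1:],3))
c=env.read_camera("wrist");f=c["frame"]
for p in proj(c,[[.5473,-.267,.075]]):cv2.circle(f,tuple(int(x) for x in p),3,(0,0,255),1)
cv2.imwrite("pics/w3.png",f)
```

```text
t 9.0 at [ 0.5466 -0.2668  0.1556] [179.99   0.    51.64] w 0.0696 F [-0.3  0.4  0.2]
inc [0.0003 0.0007 0.1021] rz 0.04
A cap [0.5556 0.1861] [29.5   28.915  0.034]
A shoulder [0.564  0.1927] [29.25  25.911  0.078]
B1 cap [0.6088 0.2153] [29.5   28.852  0.033]
B1 shoulder [0.6063 0.2122] [31.    35.98   0.068]
```

View pics/w3.png

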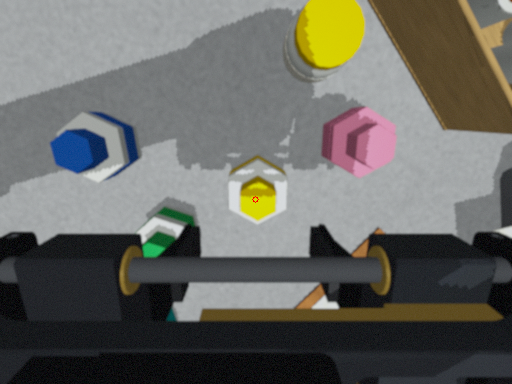

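View pics/t3.png

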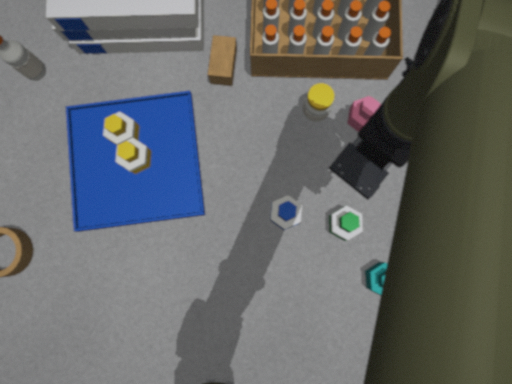

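Call:
servo_tool:
  increments:
    - [[0, 0.001, 0.04, 0, 0, 0, 0.6], [0, 0.001, 0.07, 0, 0, 0, 0.6], [0, 0.001, 0.09, 0, 0, 0, 0.6], [0, 0.001, 0.1, 0, 0, 0, 0.6], [0, 0.001, 0.104, 0, 0, 0, 0.6], [0, 0.001, 0.104, 0, 0, 0, 0.6], [0, 0.001, 0.104, 0, 0, 0, 0.6]]

```text
time_s: 9.8
tool_pos: [0.548, -0.2687, 0.0529]
tool_rot: [179.9, -0.0, 51.6]
force: [-0.2, -0.7, 0.3]
grip_width: 0.0693
```

Run:
```python
from cell import env
from h import *
inc(env,[.5473,-.267,.0507],51.6)
```

```text
t 9.8 at [ 0.548  -0.2687  0.0529] [ 1.7987e+02 -2.0000e-02  5.1550e+01] w 0.0693 F [-0.2 -0.7  0.3]
inc [ 0.0009 -0.0017  0.0022] rz -0.05
```

Call:
servo_tool:
  increments:
    - [[0.001, -0.001, 0.002, 0, 0, 0, 0.6], [0.001, -0.001, 0.002, 0, 0, 0, 0.6], [0.001, -0.001, 0.002, 0, 0, 0, -1], [0.001, -0.001, 0.002, 0, 0, 0, -1], [0.001, -0.001, 0.002, 0, 0, 0, -1], [0.001, -0.001, 0.002, 0, 0, 0, -1], [0.001, -0.001, 0.002, 0, 0, 0, -1], [0.001, -0.001, 0.002, 0, 0, 0, -1], [0.001, -0.001, 0.002, 0, 0, 0, -1]]
  squeeze: 25

```text
time_s: 10.7
tool_pos: [0.5471, -0.2671, 0.0496]
tool_rot: [180.0, -0.0, 51.6]
force: [0.6, -0.2, -0.1]
grip_width: 0.0339
```

Run:
```python
from cell import env
from h import *
inc(env,[.612,.1537,.157],119.2)
```

```text
t 10.7 at [ 0.5471 -0.2671  0.0496] [179.97  -0.    51.55] w 0.0339 F [ 0.6 -0.2 -0.1]
inc [ 0.3699 -0.2109 -0.1074] rz -67.65
```

Call:
servo_tool:
  increments:
    - [[0, 0, -0.02, 0, 0, 0, -1], [0, 0, -0.06, 0, 0, 0, -1], [0, 0, -0.1, 0, 0, 0, -1], [0.03, -0.017, -0.107, 0, 0, -6, -1], [0.07, -0.04, -0.107, 0, 0, -13, -1], [0.11, -0.063, -0.107, 0, 0, -20, -1], [0.15, -0.086, -0.107, 0, 0, -28, -1], [0.19, -0.108, -0.107, 0, 0, -36, -1], [0.23, -0.131, -0.107, 0, 0, -44, -1], [0.27, -0.154, -0.107, 0, 0, -52, -1], [0.31, -0.177, -0.107, 0, 0, -59, -1], [0.34, -0.194, -0.107, 0, 0, -64, -1], [0.36, -0.205, -0.107, 0, 0, -67, -1], [0.37, -0.211, -0.107, 0, 0, -67.6, -1], [0.37, -0.211, -0.107, 0, 0, -67.6, -1], [0.37, -0.211, -0.107, 0, 0, -67.6, -1], [0.37, -0.211, -0.107, 0, 0, -67.6, -1], [0.37, -0.211, -0.107, 0, 0, -67.6, -1]]

```text
time_s: 12.5
tool_pos: [0.612, 0.1519, 0.1565]
tool_rot: [-180.0, 0.1, 119.0]
force: [-0.9, 0.5, -0.9]
grip_width: 0.034
```

Run:
```python
from cell import env
from h import *
inc(env,[.612,.1537,.062],119.2)
c=env.read_camera("top");cv2.imwrite("pics/t4.png",c["frame"])
for n in("A",(131,152)),("B",(119,127)):
    v=jar(c,n[1],.006,r=12)["cap"];print(n,np.round(v[0],4),np.round(v[1:],3))
c=env.read_camera("side");cv2.imwrite("pics/s4.png",c["frame"])
c=env.read_camera("wrist");cv2.imwrite("pics/w4.png",c["frame"])
```

```text
t 12.5 at [0.612  0.1519 0.1565] [-1.7997e+02  6.0000e-02  1.1898e+02] w 0.034 F [-0.9  0.5 -0.9]
inc [0.0015 0.0008 0.0945] rz -0.22Traceback (most recent call last):
  File "<stdin>", line 6, in <module>
  File "h.py", line 31, in jar
    i=1+st[1:,4].argmax();q=np.argwhere(lab==i)[:,::-1]
        ~~~~~~~~~~~~~~~^^
ValueError: attempt to get argmax of an empty sequence
```

View pics/t4.png

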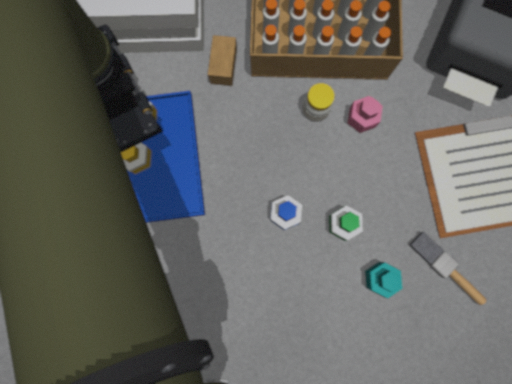

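Run:
```python
from cell import env
from h import *
inc(env,[.612,.1537,.062],119.2)
c=env.read_camera("side");cv2.imwrite("pics/s4.png",c["frame"])
c=env.read_camera("wrist");cv2.imwrite("pics/w4.png",c["frame"])
```

```text
t 12.55 at [0.612  0.1524 0.1566] [-1.7998e+02  5.0000e-02  1.1901e+02] w 0.0335 F [-0.6  0.1 -1.6]
inc [0.0012 0.0007 0.0946] rz -0.19
```

View pics/s4.png

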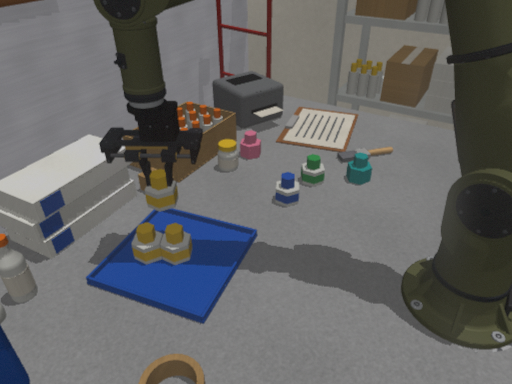

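View pics/w4.png

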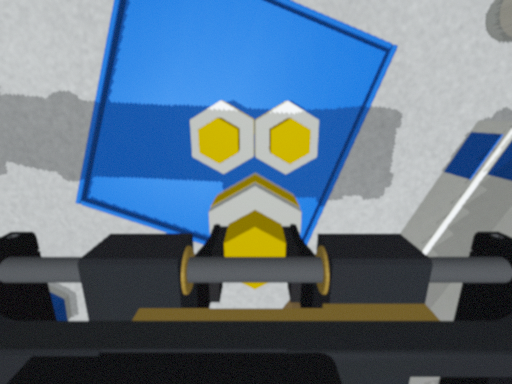

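Run:
```python
from cell import env
from h import *
c=env.read_camera("wrist")
P=[]
for n,uv in("A",(219,139)),("B",(290,139)):
    o=jar(c,uv,.006,r=32,vt=130)
    for k,v in o.items():print(n,k,np.round(v[0],4),np.round(v[1:],3))
    P.append(o["cap"][0])
A,B=P;d=B-A;L=np.hypot(*d);print(L,np.degrees(np.arctan2(d[1],d[0])))
n=np.array([d[1],-d[0]])/L
T=(A+B)/2+n*np.sqrt(.064**2-L*L/4);print("target",T)
inc(env,[*T,.062],119.2)
```

```text
A cap [0.5566 0.1865] [29.25  29.115  0.034]
A shoulder [0.556  0.1853] [29.    29.204  0.06 ]
B cap [0.6096 0.2155] [29.25  29.191  0.034]
B shoulder [0.6111 0.2156] [29.25  29.041  0.06 ]
0.06039780594257684 28.6323131321151
target [0.61015262 0.15145593]
t 12.7 at [0.6119 0.1534 0.1566] [-1.8000e+02  2.0000e-02  1.1909e+02] w 0.0338 F [-0.5 -0.7 -1.2]
inc [-0.0009 -0.0024  0.0946] rz -0.11
```

Call:
servo_tool:
  increments:
    - [[-0.0005, -0.002, 0.03, 0, 0, 0, -1], [-0.0005, -0.002, 0.06, 0, 0, 0, -1], [-0.0005, -0.002, 0.08, 0, 0, 0, -1], [-0.0005, -0.002, 0.088, 0, 0, 0, -1], [-0.0005, -0.002, 0.092, 0, 0, 0, -1], [-0.0005, -0.002, 0.092, 0, 0, 0, -1], [-0.0005, -0.002, 0.092, 0, 0, 0, -1], [-0.0005, -0.002, 0.092, 0, 0, 0, -1]]

```text
time_s: 13.5
tool_pos: [0.6111, 0.1529, 0.0658]
tool_rot: [179.9, 0.0, 119.1]
force: [-0.1, 0.2, -0.8]
grip_width: 0.0338
```

Run:
```python
from cell import env
from h import *
inc(env,[.6105,.152,.0556],119.2)
```

```text
t 13.5 at [0.6111 0.1529 0.0658] [1.7989e+02 4.0000e-02 1.1915e+02] w 0.0338 F [-0.1  0.2 -0.8]
inc [-0.0005 -0.0009  0.0102] rz -0.05
```

Call:
servo_tool:
  increments:
    - [[-0.0005, -0.001, 0.004, 0, 0, 0, -1], [-0.0005, -0.001, 0.007, 0, 0, 0, -1], [-0.0005, -0.001, 0.009, 0, 0, 0, -1], [-0.0005, -0.001, 0.01, 0, 0, 0, -1], [-0.0005, -0.001, 0.01, 0, 0, 0, -1], [-0.0005, -0.001, 0.01, 0, 0, 0, -1]]

```text
time_s: 14.1
tool_pos: [0.6096, 0.1515, 0.0555]
tool_rot: [-180.0, 0.0, 119.1]
force: [-1.8, -0.5, 6.1]
grip_width: 0.0338
```

Run:
```python
from cell import env
from h import *
inc(env,[.6105,.152,.0556],119.2)
```

```text
t 14.1 at [0.6096 0.1515 0.0555] [-1.7996e+02  4.0000e-02  1.1915e+02] w 0.0338 F [-1.8 -0.5  6.1]
inc [ 0.      0.0011 -0.0001] rz -0.05
```

Call:
servo_tool:
  increments:
    - [[0, 0, 0, 0, 0, 0, 0.1], [0, 0, 0, 0, 0, 0, 0.1], [0, 0, 0, 0, 0, 0, 0.1], [0, 0, 0, 0, 0, 0, 0.1], [0, 0, -0.02, 0, 0, 0, 0.1], [0, 0, -0.05, 0, 0, 0, 0.1], [0, 0, -0.1, 0, 0, 0, 0.1], [-0.06, 0, -0.13, 0, 0, 0, 0.1], [-0.06, 0, -0.13, 0, 0, 0, 0.1], [-0.06, 0, -0.13, 0, 0, 0, 0.1], [-0.06, 0, -0.13, 0, 0, 0, 0.1], [-0.06, 0, -0.13, 0, 0, 0, 0.1]]

```text
time_s: 15.3
tool_pos: [0.6374, 0.101, 0.1832]
tool_rot: [-179.9, -0.1, 119.3]
force: [-0.7, 0.4, 0.2]
grip_width: 0.048
```

Run:
```python
from cell import env
from h import *
inc(env,[.6105,.152,.0556],119.2)
c=env.read_camera("wrist");cv2.imwrite("pics/w5.png",c["frame"])
P=[]
for n,p in("A",(.5565,.1865)),("B",(.6105,.2155)),("C",(.6105,.152)):
    uv=proj(c,[[*p,.07]])[0].astype(int)
    o=jar(c,tuple(uv),.006,r=14,vt=130)
    v=o["cap"];print(n,uv,np.round(v[0],4),np.round(v[1:],3));P.append(v[0])
for i,j in((0,1),(0,2),(1,2)):
    d=P[j]-P[i];print(np.hypot(*d),np.degrees(np.arctan2(d[1],d[0])))
```

```text
t 15.3 at [0.6374 0.101  0.1832] [-1.7989e+02 -1.1000e-01  1.1928e+02] w 0.048 F [-0.7  0.4  0.2]
inc [0.0576 0.0015 0.1276] rz 0.08Traceback (most recent call last):
  File "<stdin>", line 8, in <module>
  File "h.py", line 31, in jar
    i=1+st[1:,4].argmax();q=np.argwhere(lab==i)[:,::-1]
        ~~~~~~~~~~~~~~~^^
ValueError: attempt to get argmax of an empty sequence
```

View pics/w5.png

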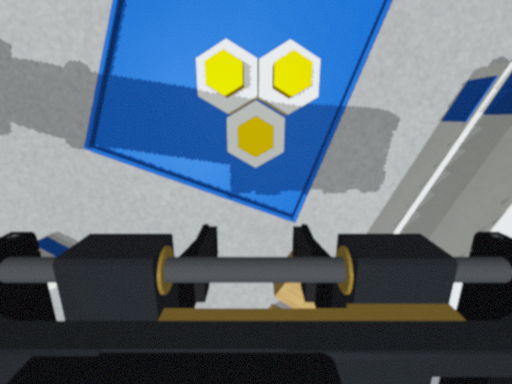

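Run:
```python
from cell import env
from h import *
c=env.read_camera("wrist")
P={"cap":[],"shoulder":[]}
for n,uv in("A",(224,76)),("B",(292,76)),("C",(256,135)):
    o=jar(c,uv,.006,r=20,vt=110)
    P["cap"].append(o["cap"][0]);print(n,np.round(o["cap"][0],4),np.round(o["cap"][1:],3))
P=P["cap"]
for i,j in((0,1),(0,2),(1,2)):
    d=P[j]-P[i];print(np.hypot(*d),np.degrees(np.arctan2(d[1],d[0])))
```

```text
A [0.5578 0.1848] [28.75  29.433  0.034]
B [0.6104 0.2139] [29.75  29.104  0.034]
C [0.6084 0.151 ] [28.5   28.778  0.033]
0.06007412325621815 28.873901180413412
0.060872209503720916 -33.744841750767854
0.06285453236928322 -91.81389702462806
```

Call:
servo_tool:
  increments:
    - [[-0.3, 0, -0.15, 0, 0, 0, 0.1], [-0.3, 0, -0.15, 0, 0, 0, 0.1], [-0.3, 0, -0.15, 0, 0, 0, 0.1], [-0.3, 0, -0.15, 0, 0, 0, 0.1], [-0.3, 0, -0.15, 0, 0, 0, 0.1], [-0.3, 0, -0.15, 0, 0, 0, 0.1], [-0.3, 0, -0.15, 0, 0, 0, 0.1], [-0.3, 0, -0.15, 0, 0, 0, 0.1]]

```text
time_s: 16.2
tool_pos: [0.7868, -0.1678, 0.3344]
tool_rot: [179.9, 0.2, 118.8]
force: [-0.8, -0.2, -0.7]
grip_width: 0.0477
```

Run:
```python
from cell import env
from h import *
c=env.read_camera("top");cv2.imwrite("pics/t6.png",c["frame"])
f=c["frame"];cv2.imwrite("pics/t6c.png",cv2.resize(f[85:235,60:215],None,fx=3.8,fy=3.8,interpolation=cv2.INTER_CUBIC))
P=[]
for n,p in("A",(.5565,.1865)),("B",(.6105,.2155)),("C",(.6085,.151)):
    uv=proj(c,[[*p,.081]])[0].astype(int)
    v=jar(c,tuple(uv),.006,r=13,vt=120)["cap"];P.append(v[0])
    print(n,uv,np.round(v[0],4),np.round(v[1:],3))
for i,j in((0,1),(0,2),(1,2)):
    d=P[j]-P[i];print(np.hypot(*d),np.degrees(np.arctan2(d[1],d[0])))
```

```text
A [125 149] [0.5551 0.1855] [29.25  29.533  0.035]
B [113 122] [0.6084 0.2147] [29.5   28.208  0.035]
C [145 124] [0.6064 0.1507] [27.75  27.986  0.035]
0.060748963521462085 28.704897387723477
0.06192170969906741 -34.11581372486453
0.06393935987955007 -91.8085302089833
```

View pics/t6c.png

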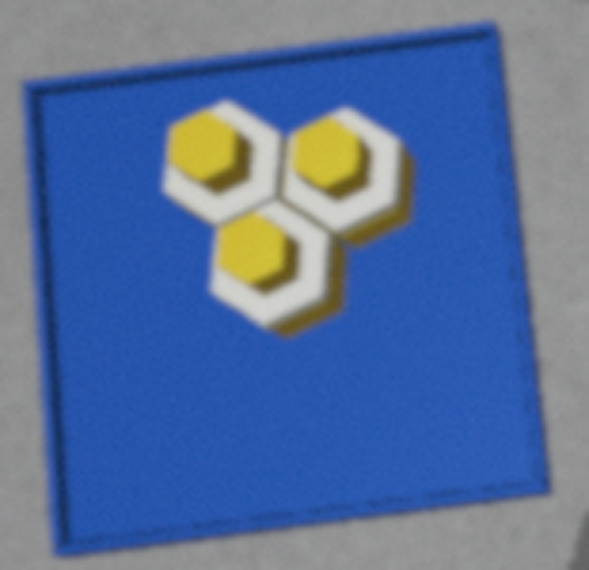

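Run:
```python
from cell import env
import cv2
cv2.imwrite("pics/s6.png",env.read_camera("side")["frame"])
```

```text
(no output)
```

View pics/s6.png

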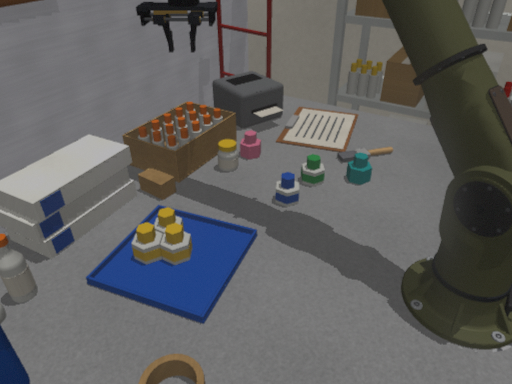

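The side view shows all three jars upright in the tray (caps at about (147,231), (175,231) and (166,214)). The other objects are where they were, and the gripper is clear.

```bash
python3 -c "
from cell import env
print(env.sign_off())"
```

```text
the job is handed in; nothing more can be done
None
```

I picked up the two yellow-capped hexagonal jars from the bench and set them beside the one already in the tray. All three now stand upright as a close-packed triangle. I handed the job in at about 16 s, with the gripper clear and the other objects where they were.

- **Spacing:** the last top view gives centre distances of 60.7 (A–B), 61.9 (A–C) and 63.9 mm (B–C), so the gaps between faces are about 1 to 4 mm. The wrist camera gave 60.1, 60.9 and 62.9 mm.
- **Alignment:** the flats agree to about 1.5°. Jar C sits about 3.5 mm sideways along A's face from perfect alignment. I left it because it is small compared with the 35 mm face.
- **Disagreement:** the wrist and top cameras differ by 1 to 3 mm on absolute positions.

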